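# Hold the clip open over the recipe card

### The job

Take the spring clip off the top edge of the steel mirror by squeezing its two finger tabs, and bring it, still squeezed open, down over the middle of the top edge of the tall recipe card, so that its jaws stand on either side of the card, well below the edge, the card in the middle of the gap and touching no part of the clip. Finish while holding it there, the jaws at least 15 mm apart, so that I can slip a second sheet in beside the card. Leave the mirror, the card's block and everything else where they stand.

Things in the scene. Friction and masses are not known exactly. Their poses are not given: they have to be found in the camera images.
- clip: Grey plastic spring clip like a large bag clip, 48 g, hanging on the mirror's top edge, jaws down, finger tabs up. Origin: on the coil-spring pivot. x runs across the clip (the direction the tabs are squeezed), y along pivot and jaws, z up from jaws to tabs; the frame stays on the mid-plane as the jaws open evenly. Letting go of the tabs snaps the jaws shut.
- clip_tabs (a point): Point on the clip's mid-plane half-way up its tabs, 22 mm above the pivot; clip axes. Tabs 40 mm long in y. At the start they splay in a V, outer faces 52 mm apart on top (32 mm above pivot), 34 mm at the foot. Squeezed to 32 mm they are parallel, 6 to 38 mm above the pivot, jaw tips 28 mm apart; this takes 9 to 10 N a tab. Opening stops at about 27 mm over the tabs.
- clip_mouth (a point): Point on the clip's mid-plane level with the jaw tips, 45 mm below the pivot, 67 mm below clip_tabs; clip axes. Jaws are 50 mm long in y; the throat is clear up to 39 mm above this point. At the start it lies 15 mm below the mirror's top edge, the plate between the jaws.
- jaw_near (a joint): Opening angle of one jaw of the clip, rad: 0 as clamped on the 3 mm mirror plate, grows as the tabs are squeezed; 0.28 with the tabs parallel, stop at 0.36. Both jaws open by the same angle; the gap at the tips is about 3 mm + 90 mm x sin(angle), so 15 mm at 0.135.
- jaw_far (a joint): Opening angle of the other jaw, same meaning.
- card_top (a point): Middle of the top edge of the tall recipe card: stiff white card 3 mm thick (x), 105 mm wide (y), its top edge 166 mm above the shelf, standing upright in a birch block. Axes: x square to the card's face, y along the edge, z up.
- recipe_block: slotted birch block, 50 mm deep (x) x 120 mm long (y) x 32 mm high, with the tall card fixed in its slot, about 450 g together, loose. Origin: centre of its underside.
- mirror: Free-standing mirror: upright polished steel plate 3 mm thick (x), 110 mm wide (y), top edge 122 mm above the shelf, on a dark steel foot 80 x 130 x 14 mm; about 0.8 kg, loose. Origin: centre of its underside.
- note_block: slotted birch block, 50 mm deep (x) x 120 mm long (y) x 32 mm high, with a smaller card 74 mm wide, top edge at 100 mm. Not part of the job. Origin: centre of its underside.
- bare_block: slotted birch block, 50 mm deep (x) x 120 mm long (y) x 32 mm high, its slot empty. Not part of the job. Origin: centre of its underside.
- dial: Round grey plastic puzzle dial, 100 mm across, with a bar knob on top, 46 mm high. Not part of the job. Origin: centre of its underside.
- canister: Empty glass canister with closed hinged glass lid and wire clasp, 94 mm across, 135 mm high. Not part of the job. Origin: centre of its underside.
There are look-alikes about, which are no part of the job. Of the things shaped like the mirror, the steel one is meant.

How it is judged:
On the way:
1. the clip, squeezed open, is lifted clear of the mirror (z of clip_mouth in the frame of mirror above 0.127 m and contact force between clip and mirror below 0.05 N and value of joint jaw_near above 0.05 rad and contact force between the fingers and clip above 1 N), for 0.1 s.
At the end, for the whole second after the job is handed in: Fingers hold the clip (over 2 N), still, both jaws past 0.13 rad; tip point within 6 mm of card mid-plane, 30 mm of edge middle, 7-38 mm below it; within 0.25 rad of card direction, 0.3 of upright; no contact with card or block (0.3 N); card block moved under 15 mm, mirror 25 mm and upright (value of joint each of jaw_near, jaw_far above 0.13 rad and x of clip_mouth in the frame of card_top between -0.006 and 0.006 m and y of clip_mouth in the frame of card_top between -0.03 and 0.03 m and z of clip_mouth in the frame of card_top between -0.038 and -0.007 m and angle between the x axis of clip_mouth and the x axis of card_top, either way round below 0.25 rad and angle between the z axis of clip_mouth and the z axis of card_top, either way round below 0.3 rad and contact force between clip and recipe_block below 0.3 N and contact force between the fingers and clip above 2 N and distance of recipe_block from where it was at the start of the episode below 0.015 m and distance of mirror from where it was at the start of the episode below 0.025 m and angle between mirror's own z axis and vertical below 0.1 rad and linear speed of clip below 0.03 m/s); the arm keeps its last pose, push and grip.
It fails at once if another block, the dial or the canister is shifted by more than 20 mm (distance of any of note_block, bare_block, dial, canister from where it was at the start of the episode above 0.02 m).
It fails at once if the mirror or the card block is knocked over (angle between any of mirror, recipe_block's own z axis and vertical above 0.5 rad).
It also fails if it takes over 32 s, if anything falls off the work surface, if the arm or the gripper's body presses on something with over 40 N, if the wrist force passes 120 N, or if a joint passes its speed limit or range.

### The arm

A 6-joint arm with a two-finger parallel gripper is mounted at the origin on the work surface. World frame = base frame: x ahead of the robot, y to its left, z up, the work surface at z = 0. Lengths are in m, angles in rad, forces in N, time in s.
With the tool pointing down it reaches from about 0.35 to 0.875 m from the base axis. Payload 4.2 kg.
Tool frame: the origin (TCP) lies midway between the tips of the shut fingers; the grasp point (between the pads) lies env.grasp_offset behind it (env.grasp_offset is the distance from the TCP to the grasp point, in m); z points along the fingers, x is the direction in which the jaws open and shut, and the axes are right-handed (so a half turn about z gives the same grasp; the last joint's range is limited). The gripper opens to 85 mm and grips with 20 to 120 N. Pads are 22 mm wide; open, the fingers measure 114 mm over their backs; the gripper's body (76 mm by 85 mm) begins 54 mm behind the grasp point. The pads swing forward as they close: fully open they stand 13 mm farther back than shut.
Start: joints at [-0.923, 0.385, 0.008, 0, -1.194, -0.259], TCP at [0.237, -0.578, 0.231] pointing down, gripper open.
Joint ranges: [-3.14, 3.14], [-1.21, 2.06], [-1.07, 1.41], [-3.16, 2.05], [-2.99, -0.16], [-3.1, 3.1]. Speed limits (rad/s): [2.79, 2.79, 3.14, 3.14, 3.14, 3.14].

### API

Orientations are given as a rotation vector (axis times angle).
In Python, from bench import readout, snapshot, camera_info, job, env gives the robot as it stands. The module is installed in compiled form; this text tells all that it offers.
- The arm moves only by the tool send_rows, never from a script. Its argument "rows" is one flat list of numbers, 5 for each row, row after row: the finger opening in cm, from 0 to 8.54, then the shift along the world's x, y, z in cm, then the turn about the world's z in degrees. A call has 1 to 12 rows; each row is the pose to reach, as a shift and turn from the pose commanded when the call began; what a row does not reach only later rows make up. A row lasts 1/8 s, in which the tool goes at most 62.5 mm and 10.7 degrees, less where a joint would pass 70% of its speed; a pose out of reach is approached as far as the arm can. A call with a gripper value outside its range is refused whole. The fingers move at their own pace and stop on an object; "squeeze" is the grip in N (left out, the last holds). Time passes only in rows, so rows that repeat a pose let the fingers close. It gives the time, the measured TCP pose, the force and the opening at its end, in the units of the state.
- readout.state(): the state, without advancing time (a new reading comes with each control period).
- snapshot(name): name is "side" or "top" or "wrist"; returns (picture, depth): 384x512x3 uint8, blue, green, red; 384x512 float32, m along the optical axis (not along the pixel's ray), 0 where there is no reading.
- camera_info(name): a dict with "mtx" (3x3 intrinsics, pixels), "rvec" (rotation vector, rad) and "tvec" (3), from world to camera coordinates, as OpenCV has them; the wrist camera has in their place "tool_from_camera" (4x4, takes a point from camera to tool coordinates, whose origin is the TCP and whose axes are the tool frame's). Camera axes: x right, y down, z forward; pixel columns grow to the right and rows downward; lengths in m; the calibration is good to about 2 mm. The wrist camera is an equidistant fisheye: a pixel r from the principal point sees the ray r / f radians off the axis. A picture is of the moment at which its call begins: read the wrist's pose just before it. camera_info takes no time and is no camera call.
- job.close_job(): hands the job in, once; it reports no verdict.
The state is a dict: "t": time; "joints": joint angles; "qd": joint speeds; "tau": joint torques, N m; "tcp_pos": TCP position; "tcp_rot": TCP orientation; "wrist_force": force on the tool from outside, world axes, zero at the start; "moment": the same for the moment, N m; "width": finger opening in m.
Only numpy, scipy, OpenCV 4.12 (cv2) and the standard library are available. Lean on these libraries where they do the work, as an engineer would, in place of code of your own. Each camera call takes 0.05 s, during which the arm holds its last target.

## Working session

There is one attempt and no reset: what is moved stays moved. The work goes in short steps, Python scripts to look and compute and a tool call to move; the robot and the scene stay as the last step left them, time stands still between calls to the robot, and variables do not carry over. Pictures are saved under pics/ and viewed, and the job is handed in when it is done.

Besides the shell and the picture viewer there is one more tool, called after "Request:" by a JSON object that holds its "name" and its "arguments". send_rows: Moves the arm, as the interface text tells. Its arguments: {"type":"object","properties":{"rows":{"type":"array"},"squeeze":{"type":"number"}},"required":["rows"]}

```bash
mkdir -p pics; ls; python3 - <<'E'
from bench import readout, snapshot, camera_info, job, env
import cv2,numpy as np
print(readout.state(), env.grasp_offset)
for n in ["side","top","wrist"]:
    p,d=snapshot(n); cv2.imwrite(f"pics/{n}0.png",p); np.save(f"pics/{n}0.npy",d); print(n,camera_info(n))
E
```

```text
pics
{'t': 0.0, 'joints': array([-9.23399487e-01,  3.85521509e-01,  6.60487243e-03, -5.20451806e-04,
       -1.19400577e+00, -2.58587817e-01]), 'qd': array([ 0.00072639,  0.00031546,  0.00053375, -0.00119531, -0.00060205,
        0.00121364]), 'tau': array([ 2.12126586e-03, -3.92289841e+01,  1.88402027e+01,  4.18641955e+00,
       -4.63300094e-03, -1.46679093e-05]), 'tcp_pos': array([ 0.23671359, -0.57778991,  0.23023137]), 'tcp_rot': array([-1.74967093e+00, -2.60703294e+00, -1.80697934e-03]), 'wrist_force': array([-0.20120818, -0.60082334,  0.00766311]), 'moment': array([-0.03023086,  0.01960376,  0.00216262]), 'width': 0.08528127617720241} 0.0187
side {'mtx': array([[383.89508004,   0.        , 258.70422488],
       [  0.        , 383.89508004, 195.71550191],
       [  0.        ,   0.        ,   1.        ]]), 'rvec': array([ 0.3392559 , -2.86883425,  1.00050735]), 'tvec': array([0.5763778 , 0.19026106, 1.3057291 ])}
top {'mtx': array([[460.3741052 ,   0.        , 257.2758586 ],
       [  0.        , 460.3741052 , 197.71086808],
       [  0.        ,   0.        ,   1.        ]]), 'rvec': array([ 2.11248422, -2.16310507,  0.16453226]), 'tvec': array([-0.00334623,  0.59224594,  1.32803578])}
wrist {'mtx': array([[297.31863964,   0.        , 251.38880143],
       [  0.        , 297.31863964, 192.09070482],
       [  0.        ,   0.        ,   1.        ]]), 'tool_from_camera': array([[ 9.99999666e-01, -2.77410033e-04, -7.68947325e-04,
         5.46213467e-04],
       [ 4.86717181e-04,  9.57803827e-01,  2.87422324e-01,
        -7.20007097e-02],
       [ 6.56766855e-04, -2.87422602e-01,  9.57803642e-01,
        -1.42221391e-01],
       [ 0.00000000e+00,  0.00000000e+00,  0.00000000e+00,
         1.00000000e+00]])}
```

View pics/side0.png

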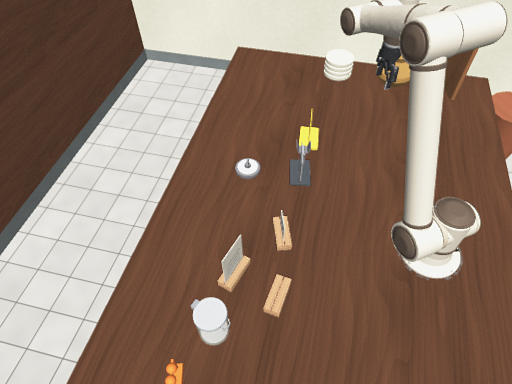

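View pics/top0.png

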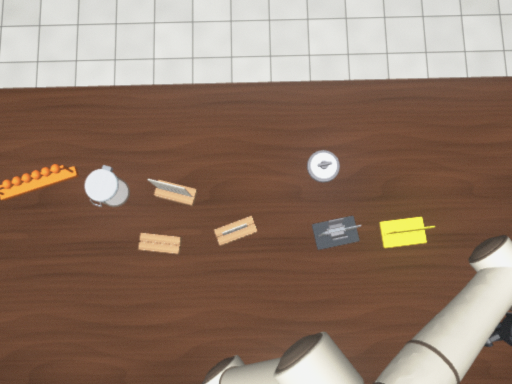

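View pics/wrist0.png

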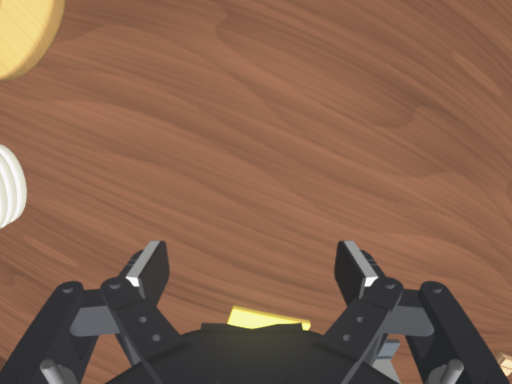

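The top view shows two mirror-shaped things: a dark-footed one at (336,232) with the grey clip on it, and a yellow one at (403,232). The steel mirror is the first. Cards: the large one at (172,188) looks like the tall card, and the small one at (235,230) is the note. The bare block is at (160,243). I'll confirm with an enlarged crop and measure.

```bash
cat > h.py <<'E'
import cv2,numpy as np
from bench import readout, snapshot, camera_info
from scipy.spatial.transform import Rotation as R
def cloud(n,d):
    c=camera_info(n);K=c["mtx"];Rm,_=cv2.Rodrigues(c["rvec"]);t=c["tvec"]
    v,u=np.mgrid[0:384,0:512]
    P=np.stack([(u-K[0,2])/K[0,0]*d,(v-K[1,2])/K[1,1]*d,d],-1)
    return (P-t)@Rm
def ray(n,u,v,z):
    c=camera_info(n);K=c["mtx"];Rm,_=cv2.Rodrigues(c["rvec"]);t=c["tvec"]
    r=Rm.T@np.array([(u-K[0,2])/K[0,0],(v-K[1,2])/K[1,1],1]);o=-Rm.T@t
    return o+r*(z-o[2])/r[2]
E
python3 - <<'E'
from h import *
t=cv2.imread("pics/top0.png");s=cv2.imread("pics/side0.png")
a=cv2.resize(t[205:260,300:380],(640,440),interpolation=cv2.INTER_CUBIC)
cv2.imwrite("pics/c_mir.png",a)
a=cv2.resize(t[165:265,130:270],(770,550),interpolation=cv2.INTER_CUBIC)
cv2.imwrite("pics/c_card.png",a)
a=np.hstack([cv2.resize(s[100:195,270:340],(400,543),interpolation=cv2.INTER_CUBIC),cv2.resize(s[225:320,210:280],(400,543),interpolation=cv2.INTER_CUBIC)])
cv2.imwrite("pics/c_side.png",a)
for n in("top","side"):
    d=np.load(f"pics/{n}0.npy");P=cloud(n,d);v=(d>0)
    if n=="top":
        print("table",np.median(P[100:140,200:300,2]))
        for nm,(u0,u1,v0,v1) in dict(mir=(308,366,212,252),card=(145,200,175,208),note=(212,260,214,248),bare=(135,185,230,256),dial=(305,342,148,184),can=(80,130,165,210)).items():
            Q=P[v0:v1,u0:u1].reshape(-1,3);
            Q=Q[(Q[:,2]>.006)]
            print(nm,len(Q),Q.min(0).round(3),Q.max(0).round(3))
    else:
        pass
E
```

```text
table -0.0006999387708810083
mir 1168 [ 0.377 -0.342  0.006] [ 0.55  -0.02   1.404]
card 741 [ 0.377 -0.02   0.006] [0.671 0.325 1.404]
note 706 [ 0.377 -0.02   0.006] [0.545 0.115 1.404]
bare 711 [ 0.377 -0.02   0.006] [0.507 0.35  1.404]
dial 829 [ 0.377 -0.275  0.006] [ 0.75  -0.02   1.404]
can 1293 [ 0.377 -0.02   0.006] [0.699 0.509 1.404]
```

View pics/c_mir.png

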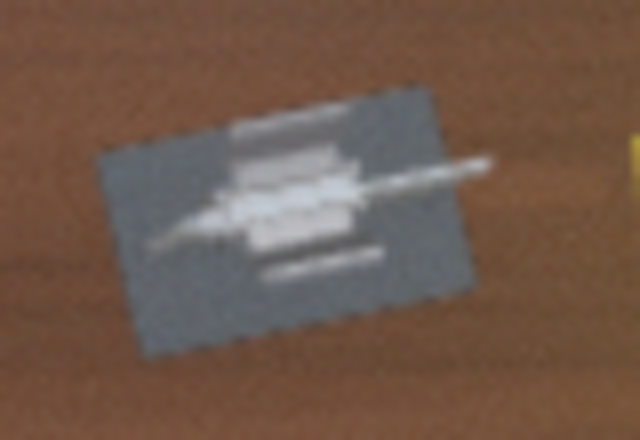

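View pics/c_card.png

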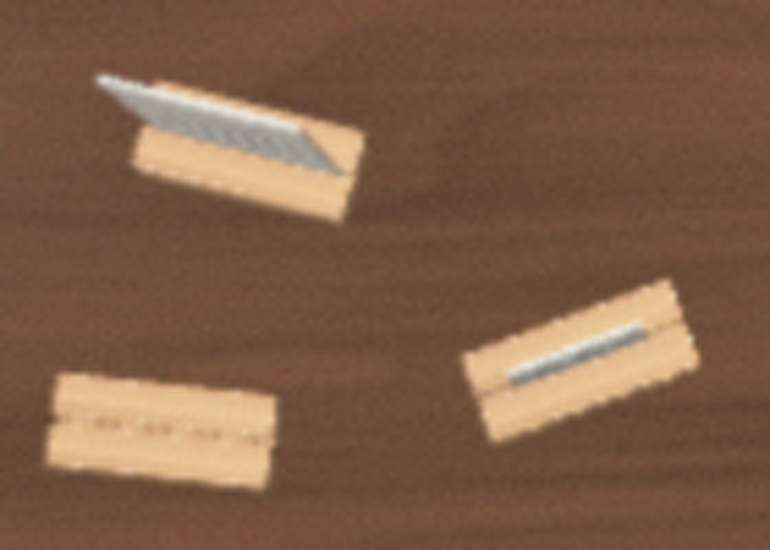

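View pics/c_side.png

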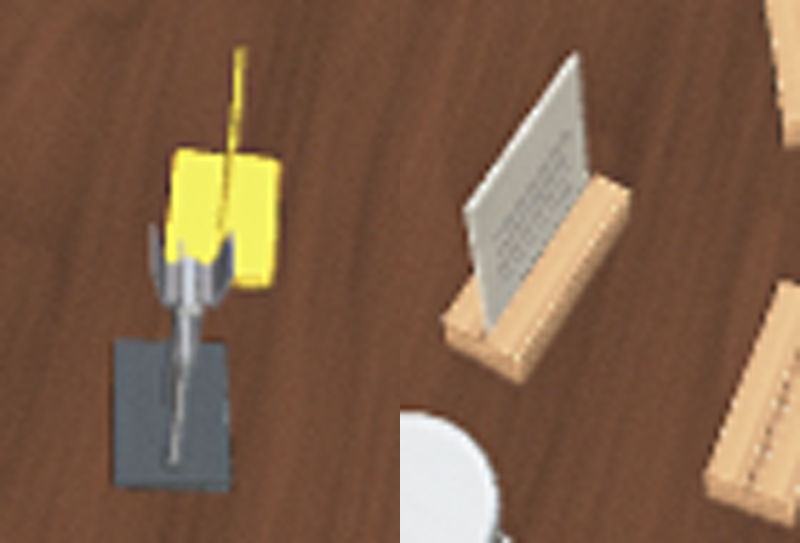

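The crop confirms it: the grey clip sits on the steel plate with the dark foot (target). The yellow plate behind it is the decoy. The tall lettered card stands in the upper-left block, with its top edge from about (147.6,178.6) to (184.5,188.6). Next I'll measure both.

```bash
python3 - <<'E'
from h import *
t=cv2.imread("pics/top0.png");d=np.load("pics/top0.npy");P=cloud("top",d)
ds=np.load("pics/side0.npy");S=cloud("side",ds)
def cast(uv,z): return np.array([ray("top",u,v,z) for u,v in uv])
def rect(mask,z,nm):
    cs,_=cv2.findContours(mask,0,2);c=max(cs,key=cv2.contourArea)
    W=cast(c[:,0,:].astype(float),z)[:,:2]
    r=cv2.minAreaRect((W*1000).astype(np.float32));b=cv2.boxPoints(r)
    i=b[1]-b[0];j=b[2]-b[1];l=i if np.hypot(*i)>np.hypot(*j) else j
    print(nm,r[0],r[1],"long dir deg",np.degrees(np.arctan2(l[1],l[0]))%180)
hsv=cv2.cvtColor(t,cv2.COLOR_BGR2HSV)
m=np.zeros(t.shape[:2],np.uint8);m[205:260,305:366]=1
foot=((hsv[...,0]>80)&(hsv[...,0]<130)&(hsv[...,1]>20)&(hsv[...,2]<140)&(m>0)).astype(np.uint8)
foot=cv2.morphologyEx(foot,cv2.MORPH_OPEN,np.ones((3,3)))
foot=cv2.morphologyEx(foot,cv2.MORPH_CLOSE,np.ones((15,15)))
rect(foot,.014,"foot")
m[:]=0;m[170:212,150:202]=1
wood=((hsv[...,0]<25)&(hsv[...,1]>60)&(hsv[...,2]>160)&(m>0)).astype(np.uint8)
wood=cv2.morphologyEx(wood,cv2.MORPH_CLOSE,np.ones((9,9)))
rect(wood,.032,"recblock")
e=cast([(147.6,178.6),(184.5,188.6)],.1653); print("card edge",e,e.mean(0),np.hypot(*(e[1]-e[0])[:2]),np.degrees(np.arctan2(*(e[1]-e[0])[1::-1])))
tt=[np.array([(232,130),(352,105)])/8+[299.5,204.5],np.array([(262,275),(385,250)])/8+[299.5,204.5]]
T=[cast(x,.1833) for x in tt]
print("tabs",[x.mean(0).round(4) for x in T],(T[0].mean(0)+T[1].mean(0))/2,[np.degrees(np.arctan2(*(x[1]-x[0])[1::-1])) for x in T])
# clouds
for nm,Q in (("top",P),("side",S)):
    ok=(Q[...,2]>.09)&(Q[...,2]<.2)
    a=Q[ok&(abs(Q[...,1]+.19)<.12)&(abs(Q[...,0]-.52)<.1)]
    b=Q[ok&(abs(Q[...,1]-.25)<.12)&(abs(Q[...,0]-.6)<.12)]
    for q in(a,b):
        print(nm,len(q), q.min(0).round(3),q.max(0).round(3), q.mean(0).round(4)) if len(q) else 0
    top=b[b[:,2]>.155]
    if len(top)>5:
        l=cv2.fitLine(top[:,:2].astype(np.float32),2,0,.01,.01).ravel();print("cardline",l,np.degrees(np.arctan2(l[1],l[0])),top.mean(0),top.min(0),top.max(0),len(top))
    mt=a[a[:,2]<.116]
    tb=a[a[:,2]>.17];
    if len(tb)>3:print("tabpts",len(tb),tb.mean(0),tb.min(0),tb.max(0))
E
```

```text
foot (484.9751892089844, -248.93067932128906) (71.90106201171875, 123.31959533691406) long dir deg 99.9479
recblock (618.091552734375, 232.09986877441406) (121.60186004638672, 51.82136154174805) long dir deg 74.45014
card edge [[0.63357885 0.28234119 0.1653    ]
 [0.60321749 0.18089115 0.1653    ]] [0.61839817 0.23161617 0.1653    ] 0.10589580692402949 -106.66107880942259
tabs [array([ 0.5074, -0.2259,  0.1833]), array([ 0.459 , -0.2339,  0.1833])] [ 0.48317987 -0.22986205  0.1833    ] [np.float64(-79.59281057344465), np.float64(-79.93004399273626)]
top 358 [ 0.455 -0.305  0.093] [ 0.511 -0.198  0.188] [ 0.4841 -0.232   0.1569]
top 173 [0.604 0.181 0.09 ] [0.633 0.282 0.173] [0.6181 0.2309 0.1374]
cardline [0.2661546  0.96393037 0.6190674  0.23183298] 74.56443 [0.6190674  0.23183298 0.16364726] [0.60441953 0.18182069 0.15508986] [0.63303376 0.28193441 0.17322142] 60
tabpts 84 [ 0.48445334 -0.22928678  0.17978773] [ 0.45480873 -0.2534078   0.17003923] [ 0.51053276 -0.20672989  0.1878932 ]
side 188 [ 0.457 -0.302  0.093] [ 0.511 -0.195  0.191] [ 0.482  -0.2236  0.1545]
side 323 [0.604 0.181 0.09 ] [0.635 0.285 0.172] [0.6191 0.2354 0.1334]
cardline [0.2682157 0.9633589 0.6195068 0.2354714] 74.44188 [0.61950677 0.2354714  0.16396714] [0.60442553 0.18091735 0.15517352] [0.63530438 0.28369795 0.17158748] 84
tabpts 40 [ 0.48057165 -0.22630029  0.18223556] [ 0.45666689 -0.2506967   0.1705753 ] [ 0.51130053 -0.2042961   0.19088457]
```

Measurements agree across both views. The clip's tabs are centred at about (0.483, -0.2295), with the clip's y at 100°. The card edge middle is at about (0.619, 0.2325), with the card direction at 74.5°. I'll move above the clip first, with the tool's x turned to 10°.

Request:
{"name": "send_rows", "arguments": {"rows": [8.54,1.2,1.7,0.3,4,8.54,3.6,5.1,0.6,11,8.54,6.1,8.6,1,19,8.54,8.8,12.4,1.5,28,8.54,11.6,16.4,2,37,8.54,14.4,20.4,2.5,46,8.54,17.2,24.2,2.5,55,8.54,19.8,27.9,2.5,63,8.54,22.2,31.3,2.5,70,8.54,23.8,33.6,2.5,75,8.54,24.7,34.8,2.5,77.7,8.54,24.7,34.8,2.5,77.7], "squeeze": 20}}

```text
t: 1.65
tcp_pos: [0.4841, -0.2295, 0.2563]
tcp_rot: [0.276, -3.129, -0.0]
wrist_force: [-0.3, -0.0, 0.4]
width: 0.0858
```

```bash
python3 - <<'E'
from h import *
s=readout.state();print(s["t"],s["tcp_pos"],s["tcp_rot"],s["joints"].round(2),R.from_rotvec(s["tcp_rot"]).as_matrix().round(3))
p,d=snapshot("wrist");cv2.imwrite("pics/w1.png",p);np.save("pics/w1.npy",d)
p,d=snapshot("side");cv2.imwrite("pics/s1.png",cv2.resize(p[60:220,210:420],None,fx=3,fy=3))
E
```

```text
1.65 [ 0.48413066 -0.22950241  0.2563304 ] [ 2.75865491e-01 -3.12934120e+00 -8.96418163e-05] [-0.14  0.22 -0.17 -0.   -1.19  0.32] [[-0.985 -0.175 -0.   ]
 [-0.175  0.985  0.   ]
 [ 0.     0.    -1.   ]]
```

View pics/w1.png

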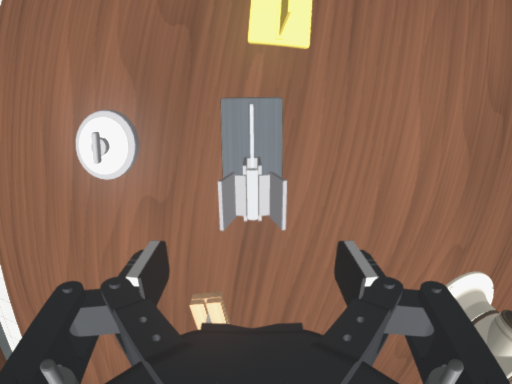

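View pics/s1.png

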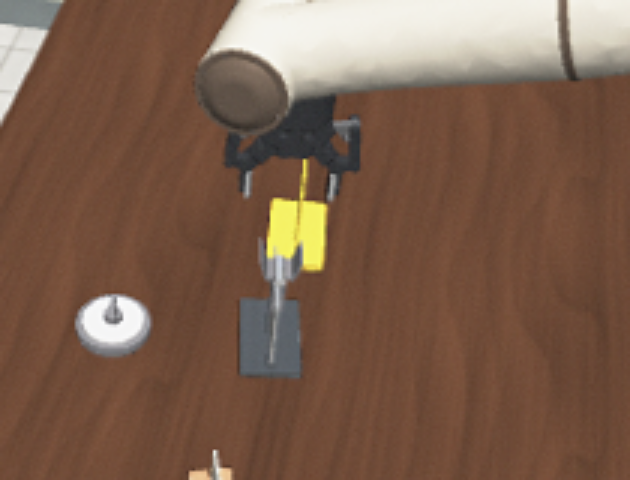

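The wrist view shows the clip aligned with the tool axes: outer tab corners at about (220,179), (286,179), (221,230) and (286,230). I'll turn these into tool-frame offsets.

```bash
cat >> h.py <<'E'
def wray(u,v,zworld,s):
    c=camera_info("wrist");K=c["mtx"];T=c["tool_from_camera"]
    x=(u-K[0,2])/K[0,0];y=(v-K[1,2])/K[1,1];r=np.hypot(x,y)
    k=np.sinc(r/np.pi)**0*(np.sin(r)/r if r>0 else 1)
    ray=np.array([x*k,y*k,np.cos(r)])
    Rt=R.from_rotvec(s["tcp_rot"]).as_matrix()
    o=Rt@T[:3,3]+s["tcp_pos"];d=Rt@T[:3,:3]@ray
    return o+d*(zworld-o[2])/d[2]
E
python3 - <<'E'
from h import *
s=readout.state()
Q=np.array([wray(u,v,.184,s) for u,v in [(220,179),(286,179),(221,230),(286,230)]])
print(Q.round(4),Q.mean(0))
Rt=R.from_rotvec(s["tcp_rot"]).as_matrix()
print(((Q-s["tcp_pos"])@Rt).round(4))
cv2.imwrite("pics/w1c.png",cv2.resize(cv2.imread("pics/w1.png")[160:245,205:305],None,fx=6,fy=6,interpolation=2))
d=np.load("pics/w1.npy");print(d[195:200,222:290:6])
E
```

```text
[[ 0.5107 -0.2444  0.184 ]
 [ 0.4622 -0.2529  0.184 ]
 [ 0.5042 -0.2035  0.184 ]
 [ 0.4535 -0.2123  0.184 ]] [ 0.48263961 -0.22830756  0.184     ]
[[-0.0245 -0.0183  0.0723]
 [ 0.0248 -0.0183  0.0723]
 [-0.0251  0.0231  0.0723]
 [ 0.0263  0.0231  0.0723]]
[[0.22442761 0.23735233 0.25210547 0.2527993  0.2530106  0.25169873
  0.25452343 0.25332832 0.25227028 0.23705405 0.22551653 0.41799718]
 [0.22408716 0.23827289 0.25155747 0.25241172 0.25219446 0.25261346
  0.25439146 0.25281677 0.2529872  0.23795572 0.2245544  0.41694397]
 [0.22542492 0.23742247 0.25171813 0.25394782 0.2536936  0.25411847
  0.2536608  0.25443548 0.25340575 0.237802   0.22641064 0.42002854]
 [0.22443067 0.23783912 0.25278077 0.25506717 0.2537657  0.25294697
  0.25331417 0.2539469  0.2534977  0.23923928 0.22632216 0.41974515]
 [0.22412245 0.2384483  0.25047183 0.25499663 0.25280058 0.25307754
  0.2548823  0.25427318 0.25384057 0.23832412 0.22612637 0.41932878]]
```

View pics/w1c.png

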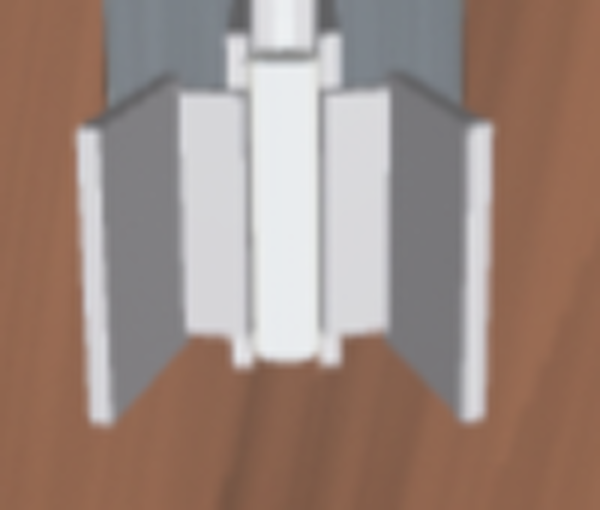

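Centred within about 1 mm. I'll go down so that the grasp point is level with clip_tabs (TCP z about 0.156).

Request:
{"name": "send_rows", "arguments": {"rows": [8.54,-0.1,0.1,-1.5,0,8.54,-0.1,0.1,-4,0,8.54,-0.1,0.1,-6.5,0,8.54,-0.1,0.1,-8.5,0,8.54,-0.1,0.1,-9.7,0,8.54,-0.1,0.1,-10,0,8.54,-0.1,0.1,-10,0]}}

```text
t: 2.62
tcp_pos: [0.4831, -0.2296, 0.1566]
tcp_rot: [-0.273, 3.129, -0.0]
wrist_force: [1.1, -0.2, 0.8]
width: 0.0851
```

```bash
python3 - <<'E'
from h import *
p,d=snapshot("wrist");cv2.imwrite("pics/w2.png",p)
p,d=snapshot("side");cv2.imwrite("pics/s2.png",cv2.resize(p[90:200,250:360],None,fx=5,fy=5,interpolation=2))
E
```

```text
(no output)
```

View pics/w2.png

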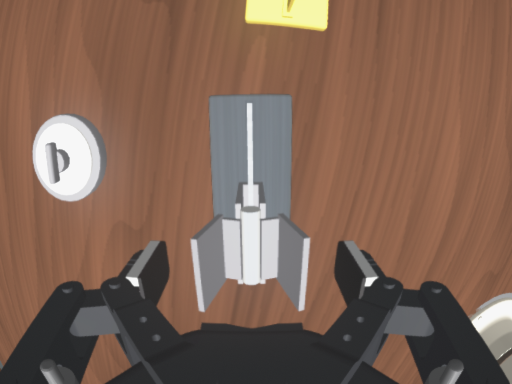

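View pics/s2.png

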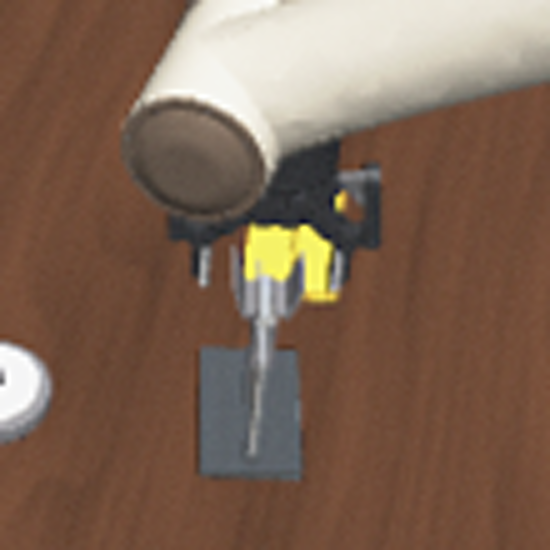

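Tabs (195–308) are centred between the pads (166–336). Squeezing now.

Request:
{"name": "send_rows", "arguments": {"rows": [7,0,0,0,0,6,0,0,0,0,5.4,0,0,0,0,4.8,0,0,0,0,4.2,0,0,0,0,3.7,0,0,0,0,3.3,0,0,0,0,3.1,0,0,0,0,3.1,0,0,0,0,3.1,0,0,0,0,3.1,0,0,0,0], "squeeze": 25}}

```text
t: 4.1
tcp_pos: [0.4829, -0.2293, 0.1563]
tcp_rot: [-0.273, 3.13, -0.0]
wrist_force: [-0.7, -0.4, -0.3]
width: 0.0313
```

```bash
python3 - <<'E'
from h import *
print(readout.state()["width"])
p,d=snapshot("wrist");cv2.imwrite("pics/w3.png",p)
p,d=snapshot("side");cv2.imwrite("pics/s3.png",cv2.resize(p[90:200,250:360],None,fx=5,fy=5,interpolation=2))
E
```

```text
0.03129663543160655
```

View pics/w3.png

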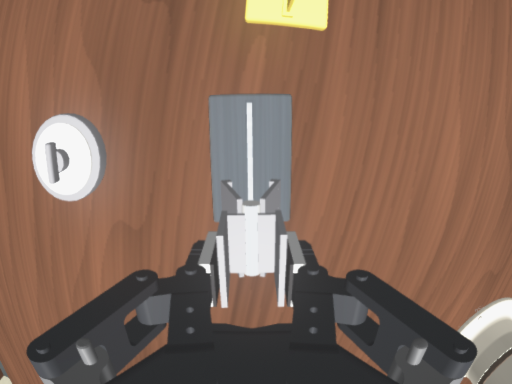

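View pics/s3.png

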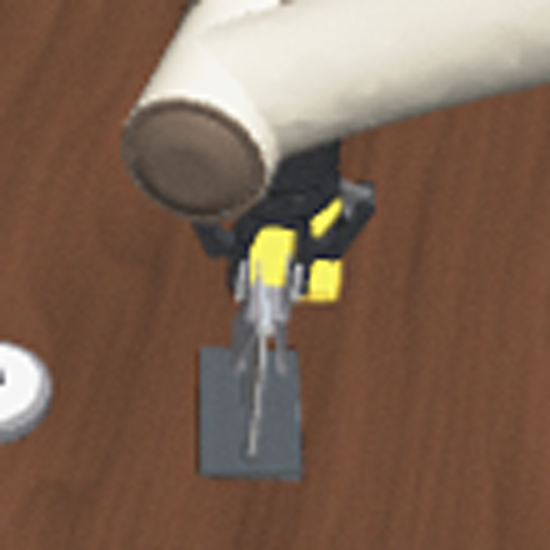

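Tabs are squeezed parallel (width 31 mm). The jaws show at (230,185) and (275,185), evenly on both sides of the plate at column 250. Lifting 10 cm.

Request:
{"name": "send_rows", "arguments": {"rows": [3.1,0,0,0.5,0,3.1,0,0,1.5,0,3.1,0,0,3,0,3.1,0,0,5,0,3.1,0,0,7,0,3.1,0,0,8.8,0,3.1,0,0,9.8,0,3.1,0,0,10,0,3.1,0,0,10,0]}}

```text
t: 5.32
tcp_pos: [0.4827, -0.2292, 0.2559]
tcp_rot: [0.273, -3.129, -0.001]
wrist_force: [-0.5, 0.4, -1.0]
width: 0.031
```

```bash
python3 - <<'E'
from h import *
s=readout.state();print(s["width"],s["tcp_pos"],s["wrist_force"])
p,d=snapshot("wrist");cv2.imwrite("pics/w4.png",p)
p,d=snapshot("side");cv2.imwrite("pics/s4.png",cv2.resize(p[80:200,250:370],None,fx=5,fy=5,interpolation=2))
E
```

```text
0.031022642452131974 [ 0.48265273 -0.22918842  0.2559278 ] [-0.54397675  0.40315902 -0.99018309]
```

View pics/w4.png

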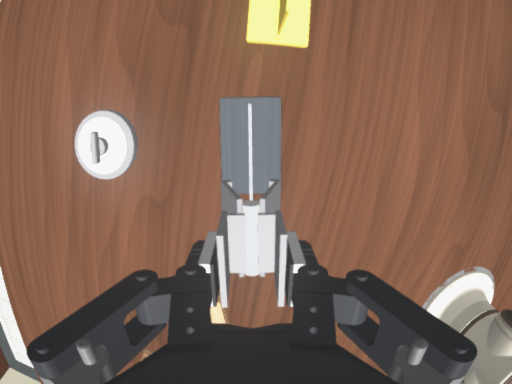

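View pics/s4.png

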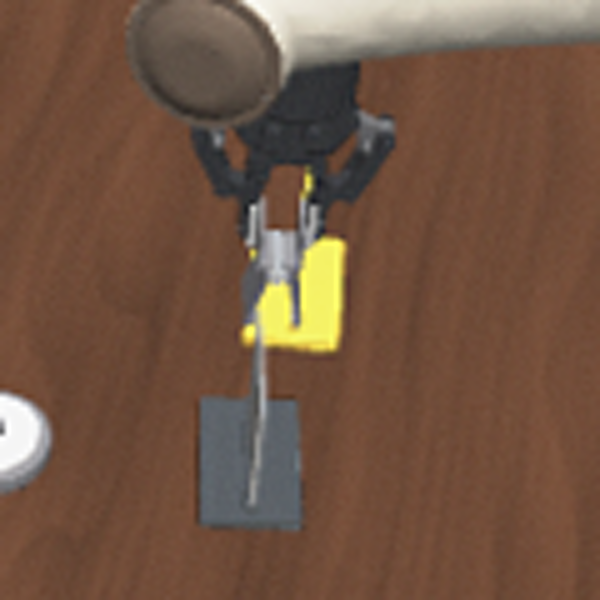

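The clip is clear of the mirror, and the mirror hasn't moved. The clip sits upright in the grip, with the pivot still at (251,240). Next I carry it above the card.

Request:
{"name": "send_rows", "arguments": {"rows": [3.1,0.3,1.0,0.3,-1,3.1,1.2,4,0.8,-3,3.1,2.6,9,1.2,-5.5,3.1,4.1,14,1.5,-8,3.1,5.6,19,1.5,-11,3.1,7.1,24,1.5,-14,3.1,8.5,29,1.5,-17,3.1,10,34,1.5,-20,3.1,11.5,39,1.5,-22.5,3.1,12.8,43.5,1.5,-24.5,3.1,13.5,45.8,1.5,-25.3,3.1,13.6,46.2,1.5,-25.5]}}

```text
t: 6.92
tcp_pos: [0.6188, 0.2341, 0.2696]
tcp_rot: [-0.421, -3.111, 0.002]
wrist_force: [0.5, -0.0, -0.7]
width: 0.0312
```

Request:
{"name": "send_rows", "arguments": {"rows": [3.1,0,0,0,0,3.1,0,0,0,0]}}

```text
t: 7.18
tcp_pos: [0.6188, 0.2316, 0.2715]
tcp_rot: [-0.426, -3.112, 0.0]
wrist_force: [-0.9, 0.1, -0.4]
width: 0.0311
```

```bash
python3 - <<'E'
from h import *
s=readout.state();print(s["t"],s["width"],s["tcp_pos"],s["wrist_force"],R.from_rotvec(s["tcp_rot"]).as_matrix().round(4))
p,d=snapshot("wrist");cv2.imwrite("pics/w5.png",p);np.save("pics/w5.npy",d)
cv2.imwrite("pics/w5c.png",cv2.resize(p[130:290,170:330],None,fx=3.7,fy=3.7,interpolation=2))
p,d=snapshot("side");cv2.imwrite("pics/s5.png",p);cv2.imwrite("pics/s5c.png",cv2.resize(p[160:310,180:330],None,fx=4,fy=4,interpolation=2))
E
```

```text
7.175 0.03110876506153407 [0.61875843 0.23157574 0.27145939] [-0.92830576  0.12128597 -0.41061916] [[-9.633e-01  2.685e-01 -2.000e-04]
 [ 2.685e-01  9.633e-01 -2.000e-04]
 [ 1.000e-04 -3.000e-04 -1.000e+00]]
```

View pics/w5c.png

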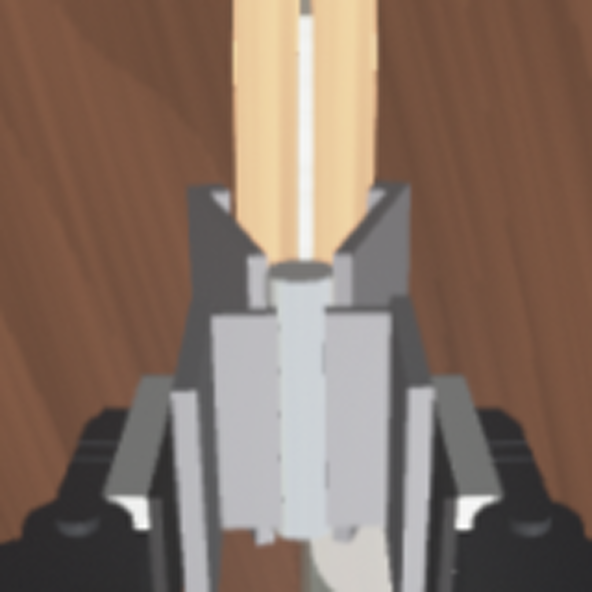

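View pics/s5c.png

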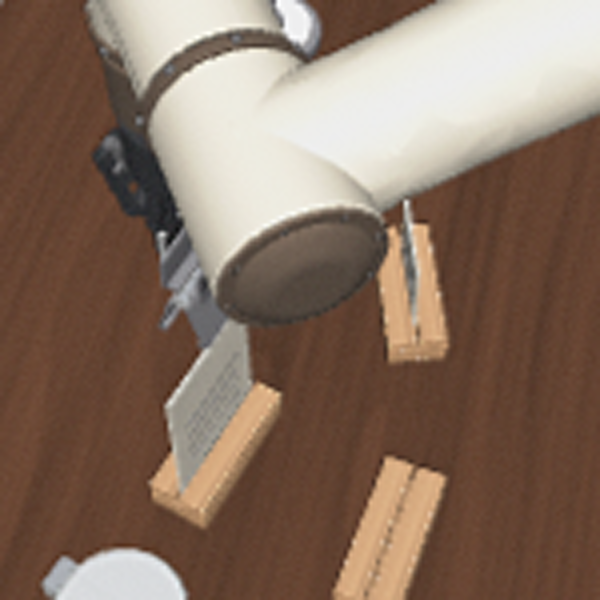

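The card's top edge (column about 252.4) lies nearly midway between the jaws (about 221–281). I'll measure the remaining offset precisely.

```bash
python3 - <<'E'
from h import *
s=readout.state()
p=cv2.imread("pics/w5.png");g=p.astype(int)
Rt=R.from_rotvec(s["tcp_rot"]).as_matrix()
for v in range(130,200,8):
    r=g[v,240:266]; blue=r[:,0]; w=np.clip(blue-175,0,None)*1.0
    u=240+(w*np.arange(26)).sum()/w.sum()
    q=(wray(u,v,.166,s)-s["tcp_pos"])@Rt
    print(v,round(u,2),(q*1000).round(2))
for v in (182,190,196,205): print(v,g[v,215:290,0])
E
```

```text
130 nan [nan nan nan]
138 252.07 [ -0.13 -44.87 105.72]
146 252.11 [-1.0000e-01 -3.8100e+01  1.0572e+02]
154 252.12 [-9.0000e-02 -3.1270e+01  1.0572e+02]
162 252.13 [-8.0000e-02 -2.4390e+01  1.0572e+02]
170 252.13 [-8.0000e-02 -1.7440e+01  1.0572e+02]
178 252.12 [-9.0000e-02 -1.0400e+01  1.0572e+02]
186 252.12 [-8.0000e-02 -3.2700e+00  1.0573e+02]
194 252.14 [-7.0000e-02  3.9700e+00  1.0573e+02]
182 [ 69  67  67  66  68  75  84  85  84  84  84  92 127 155 160 162 162 103
  98 150 155 157 159 158 159 161 163 165 166 166 158 152 150 151 158 187
 234 237 233 201 160 156 158 159 159 161 163 164 165 166 160 153 150 152
 163 172 173 166 141 101  86  87  94 108 118 108  70  62  60  61  62  63
  64  65  65]
190 [ 68  69  70  69  68  70  84  85  86  86  86  86  86  86  86  85  85  86
  90 115 145 156 159 158 159 161 163 165 166 166 158 151 149 150 157 190
 238 241 238 207 162 157 159 160 159 161 162 164 166 165 156 133 101  88
  86  88  98 111 119 121 121 121 120 120 116  99  68  63  63  62  61  61
  62  63  64]
196 [ 67  67  69  70  70  71  81  85  86  86  86  86  86  86  86  86  87  87
  87  86  86  86  86  90 109 142 160 165 166 165 158 150 149 150 156 189
 237 240 236 206 161 157 159 159 159 156 136 103  88  86  88  96 111 120
 121 121 122 121 121 121 121 121 121 121 117  99  69  63  63  63  62  61
  62  62  63]
205 [ 69  68  68  68  68  70  78  86  86  87  87  87  87  86  87  87  87  87
  87  88  89 108 166 190 192 188 169 146 149 153 152 151 141 131 130 130
 131 132 140 142 144 157 172 185 180 180 178 177 177 170 137 123 121 122
 122 122 121 122 121 121 122 121 121 121 114  89  69  66  65  64  64  64
  62  61  62]<stdin>:7: RuntimeWarning: invalid value encountered in scalar divide
```

View pics/w5.png

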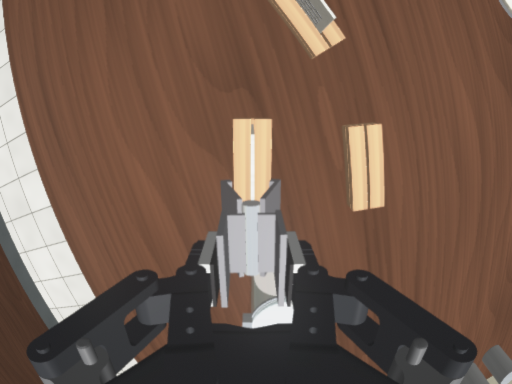

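The card is within 0.3 mm of the jaw mid-plane and parallel to it. I'll lower by 8.0 cm, which puts the mouth about 22 mm below the edge.

Request:
{"name": "send_rows", "arguments": {"rows": [3.1,0,0,-0.5,0,3.1,0,0,-1.7,0,3.1,0,0,-3,0,3.1,0,0,-4.3,0,3.1,0,0,-5.5,0,3.1,0,0,-6.5,0,3.1,0,0,-7.3,0,3.1,0,0,-7.8,0,3.1,0,0,-8,0,3.1,0,0,-8,0,3.1,0,0,-8,0]}}

```text
t: 8.65
tcp_pos: [0.6191, 0.2328, 0.1917]
tcp_rot: [0.424, 3.112, 0.001]
wrist_force: [0.3, 0.5, -1.2]
width: 0.0312
```

```bash
python3 - <<'E'
from h import *
s=readout.state();print(s["t"],s["width"],s["tcp_pos"],s["wrist_force"],abs(s["qd"]).max())
Rt=R.from_rotvec(s["tcp_rot"]).as_matrix()
p,d=snapshot("wrist");a=cv2.resize(p[110:260,175:325],None,fx=4,fy=4,interpolation=2)[:, :400+200]
g=p.astype(int)
for v in range(110,190,10):
    r=g[v,240:266,0];w=np.clip(r-180,0,None)*1.
    if w.sum(): u=240+(w*np.arange(26)).sum()/w.sum();print(v,round(u,2),((wray(u,v,.166,s)-s["tcp_pos"])@Rt*1000).round(2))
cv2.imwrite("pics/w6.png",a)
q,d=snapshot("side");cv2.imwrite("pics/s6.png",cv2.resize(q[180:310,190:320],None,fx=4.6,fy=4.6,interpolation=2))
t,d=snapshot("top");cv2.imwrite("pics/t6.png",cv2.resize(t[140:270,70:380],None,fx=2.5,fy=2.5,interpolation=2))
E
```

```text
8.65 0.031184931826761672 [0.619141   0.23278023 0.19174494] [ 0.33294678  0.50739541 -1.19038275] 0.0027443906556227056
130 250.89 [ -0.87 -58.15  25.71]
140 251.26 [ -0.66 -52.45  25.71]
150 252.45 [ 1.000e-02 -4.670e+01  2.572e+01]
160 252.49 [ 4.000e-02 -4.089e+01  2.572e+01]
170 252.54 [  0.07 -35.01  25.72]
180 252.54 [  0.07 -29.04  25.73]
```

View pics/w6.png

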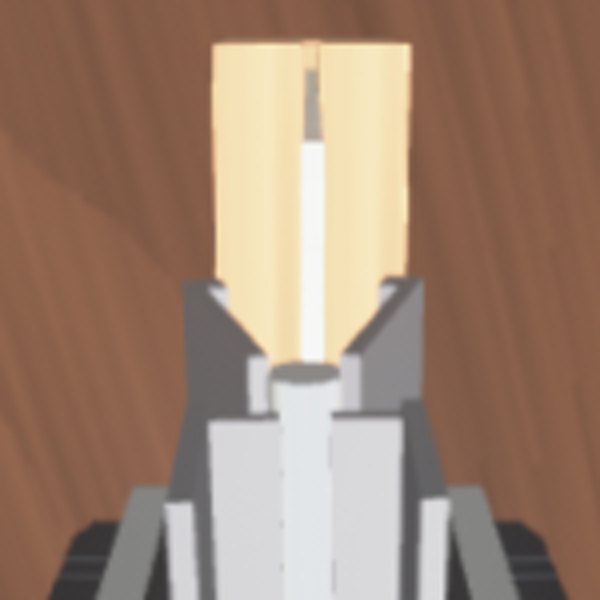

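View pics/s6.png

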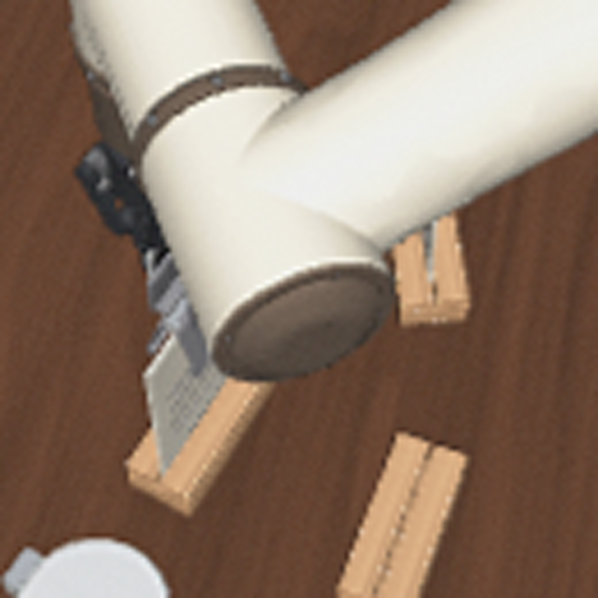

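View pics/t6.png

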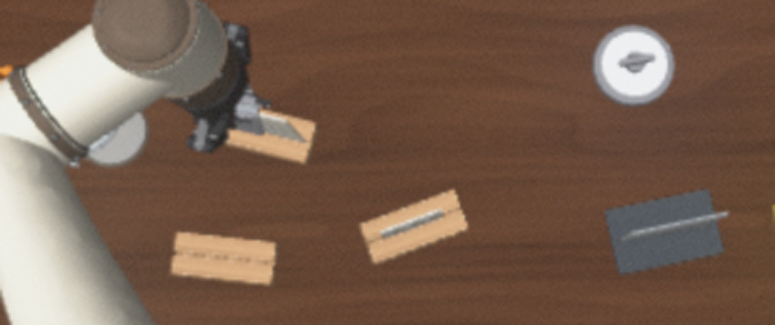

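The card runs at column 312 in the crop, between the jaws at 184 and 424, with clear gaps on both sides. The block, mirror and other things stand where they were. Handing in.

```bash
python3 -c "
from bench import job,readout
print(job.close_job()); print(readout.state()['width'])"
```

```text
the job is handed in; nothing more can be done
None
the job is handed in; nothing more can be done
```

I squeezed the clip's tabs to 31 mm, lifted it off the steel mirror and carried it to the tall recipe card. I then lowered it over the middle of the card's top edge and handed the job in with the clip still held open, 8.8 s into the 32 s allowed. No verdict is reported.

**Last checks:**
- **Position:** By the tool pose, the jaw tips are about 22 mm below the card's edge. The wrist view puts the card within roughly 0.5 mm of the middle of the gap, parallel to the jaws, with visible clearance on both sides.
- **Opening:** The tabs measured 31.2 mm. By your figures for the clip, that puts the jaw tips about 28 mm apart, at an angle of about 0.28 rad. I had no direct reading of the joints.
- **Forces:** The wrist force was about 1 N and the arm was still. Contact with the card can't be read directly; the wrist view shows none.
- **Other objects:** The mirror is upright. By eye, the mirror, the card's block, the other blocks and the dial stand where they were; the arm partly hides the canister in the last views.

No check failed or disagreed.

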